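Reset the tripped breaker on the workshop's bench power box

ROBOT

A 7-joint arm with a two-finger parallel gripper is mounted at the origin on the work surface. World frame = base frame: x ahead of the robot, y to its left, z up, the work surface at z = 0. Lengths are in m, angles in rad, forces in N, time in s.
With the tool pointing down it reaches from about 0.35 to 0.9 m from the base axis. Payload 19.9 kg.
Tool frame: the origin (TCP) lies between the finger pads; the fingertips stand 19 mm ahead of it and the grasp point (between the pads) is the TCP; z points along the fingers, y is the direction in which the jaws open and shut (so a half turn about z gives the same grasp; the last joint's range is limited). The gripper opens to 94 mm and grips with 3 to 60 N. Pads are 16 mm wide; open, the fingers measure 119 mm over their backs; the gripper's body (75 mm by 177 mm) begins 78 mm behind the grasp point.
Start: joints at [1.306, 0.417, -0.01, 1.614, 0.005, 1.111, -0.053], TCP at [0.138, -0.61, 0.224] pointing down, gripper open.
Joint ranges: [-2.81, 2.81], [-0.39, 2.02], [-1.27, 1.25], [0.06, 2.57], [-1.19, 4.33], [0.19, 2], [-2.82, 2.82]. Speed limits (rad/s): [1.89, 1.89, 2.39, 2.39, 3.01, 3.01, 3.01].

INTERFACE

Orientations are given as a 3x3 rotation matrix whose columns are the frame's x, y, z axes.
In Python, from rig import robot gives the robot as it stands. Calls block until the motion is done:
- robot.move_ptp(position, orientation): joint-space move of the TCP to a pose.
- robot.move_linear(position, velocity=0.15, frame=None, threshold=None): straight line of the TCP; frame=None keeps the orientation; velocity is the mean speed in m/s. With threshold (N) it stops when the force on the tool has changed by that much, and returns True; else False.
- robot.goto_joints(angles): joint-space move.
- robot.gripper_to(opening): finger opening in m; the grip force is fixed at half the most; returns when the fingers have stopped.
- robot.pause(seconds).
- robot.ik(position, orientation): joint angles nearest the present ones, or None.
- robot.get_state(): the state.
- robot.grab_frame(name): name is "scene" or "top" or "wrist"; returns the picture (384x512x3 uint8, red, green, blue); there is no depth.
- robot.camera_info(name): a dict with "fx", "fy", "cx", "cy" (pixels), "rvec" (rotation vector, rad) and "tvec" (3), from world to camera coordinates, as OpenCV has them. Camera axes: x right, y down, z forward; pixel columns grow to the right and rows downward; lengths in m; the calibration is good to about 2 mm. A picture is of the moment at which its call begins: read the wrist's pose just before it. camera_info takes no time and is no camera call; for the wrist camera it gives the pose at the moment of the call.
A pose or a line that the arm cannot do raises robot.PlanningError and nothing moves.
- robot.sign_off(): hands the job in, once; it reports no verdict.
The state is a dict: "time": time; "qpos": joint angles; "joint_vel": joint speeds; "effort": joint torques, N m; "ee_pos": TCP position; "tool_rot": TCP orientation; "force": force on the tool from outside, world axes, zero at the start; "moment": the same for the moment, N m; "opening": finger opening in m.
Only numpy, scipy, OpenCV 4.12 (cv2) and the standard library are available. Lean on these libraries where they do the work, as an engineer would, in place of code of your own. Each camera call takes 0.05 s, during which the arm holds its last target. There are 200 camera calls.

TASK

One of the three breakers on the bench power box has tripped: its lever stands half-way, while one neighbour is fully on and the other fully off. Reset it: push the tripped lever fully off, to its stop on the side of the box with the carrying handle, and then throw it fully on, to its stop on the side with the sockets, and let go. Leave the other two levers as they are.

Things in the scene. Friction and masses are not known exactly. Their poses are not given: they have to be found in the camera images.
- tripped_breaker: Grey breaker case that has tripped, 130 (x) x 76 (y) x 40 mm high, one of 3 alike, in any order in a row along y at 90 mm pitch, fixed on a grey steel box (180 x 300 x 60 mm high). Origin: centre of its underside, 60 mm above the bench. +x: on side (small clear lamp lens on that end, box's round sockets); -x: off side (box's black carrying handle, robot's side); z up. Yaw within 0.45 rad.
- tripped_lever (a joint): Its lever, rad: 0 fully off (leans 0.6 rad to the breaker's -x), 0.6 upright, 1.2 fully on (leans to +x); hard stops at both. Starts at 0.5 to 0.7. Hinge along y through (0, 0, 40 mm) of the breaker, in the case's top face. Black straight paddle, 75 mm from hinge to tip, 26 mm wide (y), 9 mm thick. Friction 0.15 N m (3 N at 50 mm), no spring: stays where it is left.
- live_lever (a joint): Lever of the neighbouring breaker that is on: same shape and values. Starts at 1.15 to 1.2; leave it on.
- spare_lever (a joint): Lever of the neighbouring breaker that is off: same shape and values. Starts at 0 to 0.05; leave it off.

How it is judged:
On the way:
1. the tripped lever is pushed fully off (within 0.17 rad, 10 degrees, of its off stop) (value of joint tripped_lever below 0.17 rad), for 0.1 s.
At the end, for the whole second after the job is handed in: The tripped breaker's lever, having been fully off, is fully on (within 0.17 rad, 10 degrees, of its on stop) and at rest; the neighbour that was on is still on and the one that was off is still off (each within 0.22 rad of its stop) (value of joint tripped_lever above 1.03 rad and velocity of joint tripped_lever between -0.05 and 0.05 rad/s and value of joint live_lever above 0.98 rad and value of joint spare_lever below 0.22 rad); the robot touches nothing.
It fails at once if the lever of the breaker that is on is knocked away from on (more than 0.22 rad from its stop) (value of joint live_lever below 0.98 rad).
It fails at once if the lever of the breaker that is off is knocked away from off (more than 0.22 rad from its stop) (value of joint spare_lever above 0.22 rad).
It also fails if it takes over 32 s, if anything falls off the work surface, if the arm or the gripper's body presses on something with over 40 N, if the wrist force passes 120 N, or if a joint passes its speed limit or range.

## Working session

There is one attempt and no reset: what is moved stays moved. The work goes in short steps, each a Python script; the robot and the scene stay as the last script left them, time stands still between calls to the robot, and variables do not carry over. Pictures are saved under pics/ and viewed, about 8 in all and at most 12, crops included, and the job is handed in when it is done.

```bash
mkdir -p pics; python3 - <<'E'
from rig import robot
import cv2
for n in ("top","scene"):
    im=robot.grab_frame(n); cv2.imwrite(f"pics/{n}0.png",im[:,:,::-1])
    i=robot.camera_info(n); print(n,i)
print(robot.get_state()["time"])
E
```

```text
top {'fx': 387.1966638598058, 'fy': 387.1966638598058, 'cx': 251.81852478359454, 'cy': 194.17378966506732, 'rvec': array([ 2.14178232, -2.11204409,  0.15111317]), 'tvec': array([0.06638248, 0.57990724, 0.65743867])}
scene {'fx': 480.4152560615466, 'fy': 480.4152560615466, 'cx': 257.3247893268532, 'cy': 183.1071592896508, 'rvec': array([ 1.10021302,  2.44077728, -0.98068707]), 'tvec': array([ 0.34808225, -0.24227428,  1.07136587])}
0.1
```

View pics/top0.png

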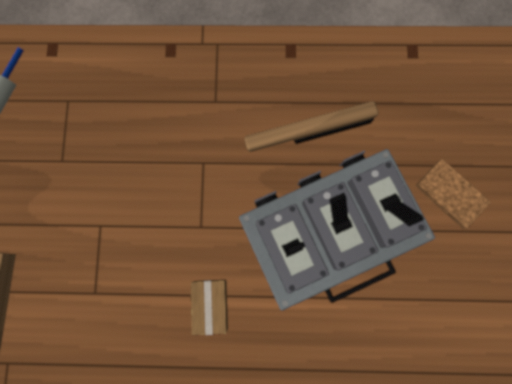

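View pics/scene0.png

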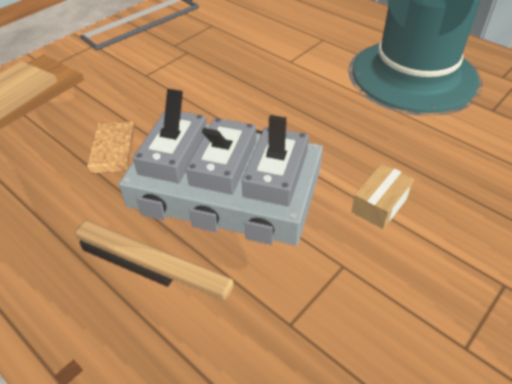

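Top view: the tripped lever (near upright) is on the left breaker, around (293,247). The middle one leans to the sockets (on) and the right one leans to the handle (off). I'll zoom in to get corner and screw pixels.

```bash
python3 - <<'E'
import cv2
t=cv2.imread("pics/top0.png")[145:310,235:435]; cv2.imwrite("pics/topc.png",cv2.resize(t,None,fx=3.5,fy=3.5,interpolation=cv2.INTER_CUBIC))
t=cv2.imread("pics/scene0.png")[80:250,115:330]; cv2.imwrite("pics/scenec.png",cv2.resize(t,None,fx=3.5,fy=3.5,interpolation=cv2.INTER_CUBIC))
E
```

```text
(no output)
```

View pics/topc.png

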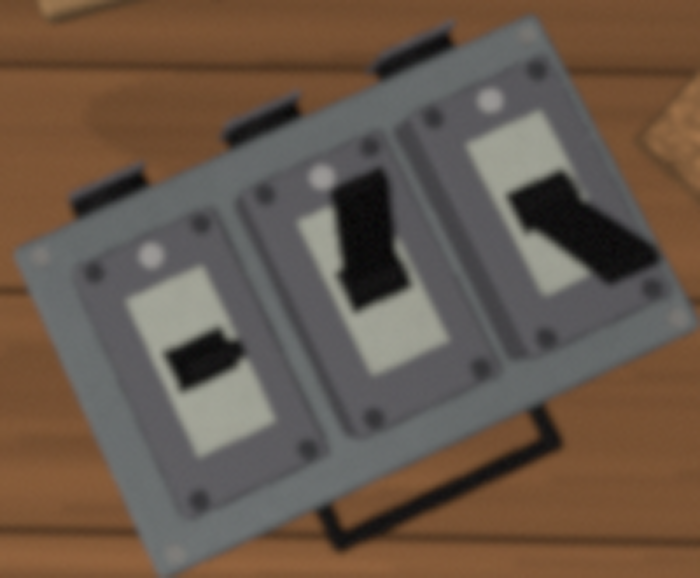

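View pics/scenec.png

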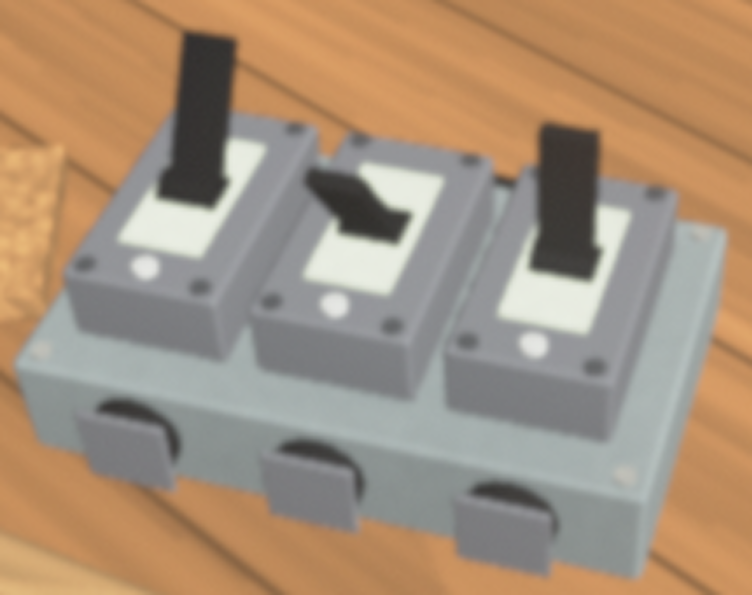

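The tripped breaker is the left one in the top view. Crop screw pixels for it are (94,272), (201,223), (308,449) and (199,501). The scene view agrees: left lever off, middle on, right one upright. Next I cast the screws onto z = 0.1.

```bash
cat > h.py <<'E'
import numpy as np, cv2
from rig import robot
def cast(name,uv,z):
    i=robot.camera_info(name); K=np.array([[i["fx"],0,i["cx"]],[0,i["fy"],i["cy"]],[0,0,1]])
    R=cv2.Rodrigues(np.array(i["rvec"]))[0]; c=-R.T@i["tvec"]
    d=np.c_[uv,np.ones(len(uv))]@np.linalg.inv(K).T@R
    return c+d*((z-c[2])/d[:,2])[:,None]
E
python3 - <<'E'
from h import *
# order per breaker: lens end (left,right), handle end (right,left)
T=np.array([[94,272],[201,223],[308,449],[199,501],[264,194],[370,147],[480,369],[374,418],[433,117],[537,69],[653,289],[546,339]],float)
P=cast("top",(T+.5)/3.5-.5+[235,145],.1)[:,:2].reshape(3,4,2)
S=np.array([[467,341],[594,367],[655,193],[85,263],[200,286],[295,128]],float)
Q=cast("scene",(S+.5)/3.5-.5+[115,80],.1)[:,:2]
for p in P:
    a=p[0]+p[1]-p[2]-p[3]; print(p.mean(0),np.arctan2(a[1],a[0]),np.linalg.norm(a)/2)
r=P[0].mean(0)-P[2].mean(0); print("pitch",np.linalg.norm(r)/2,np.arctan2(-r[0],r[1]))
print("scene trip centre",(Q[0]/2+Q[1]/2+0),Q[:3],"top",P[0]); print(Q[3:],P[2])
E
```

```text
[0.48250618 0.00624372] 0.44055708927698833 0.11632542485467087
[ 0.52088127 -0.07480087] 0.44137887978362506 0.1160107883866611
[ 0.55944577 -0.15637476] 0.4398942769714113 0.11684798577983703
pitch 0.08995063913408302 0.4419210187758437
scene trip centre [0.53436259 0.03032906] [[0.54630929 0.00494037]
 [0.52241589 0.05571776]
 [0.41782879 0.00611307]] top [[ 0.52304109  0.05646201]
 [ 0.54718928  0.00563164]
 [ 0.44209919 -0.04383314]
 [ 0.41769517  0.00671437]]
[[ 0.62322028 -0.15821993]
 [ 0.59903919 -0.10758868]
 [ 0.49464814 -0.1567062 ]] [[ 0.60015324 -0.10610245]
 [ 0.62446197 -0.15688808]
 [ 0.51865807 -0.20676748]
 [ 0.49450981 -0.15574103]]
```

The two views agree within about 1 mm, and the pitch comes out at 90.0 mm. First push, towards off.

```bash
cat >> h.py <<'E'
C=np.array([.4822,.0058]); Y=.441
ex=np.array([np.cos(Y),np.sin(Y),0]); ez=np.array([0,0,-1.])
def rot(s): return np.c_[s*ex,np.cross(ez,s*ex),ez]
def pt(x,h): # fingertip at breaker x, height h above case top -> TCP
    return np.r_[C,.1+h+.019]+x*ex
def rep(t):
    s=robot.get_state(); d=s["ee_pos"]-pt(0,0); print(t,round(s["time"],2),"x %.4f h %.4f"%(d@ex,d[2]),s["force"].round(1))
E
python3 - <<'E'
from h import *
q0=np.array(robot.get_state()["qpos"])
sols=[(np.abs(q-q0).max(),s) for s in (1,-1) if (q:=robot.ik(pt(.045,.15),rot(s))) is not None]
print(sols); s=min(sols)[1]
robot.gripper_to(0)
robot.move_ptp(pt(.045,.15),rot(s)); rep("above")
robot.move_linear(pt(.045,.045)); rep("down")
print(robot.move_linear(pt(-.021,.045),velocity=.06,threshold=20)); rep("off")
robot.pause(.2); rep("held")
cv2.imwrite("pics/off.png",robot.grab_frame("scene")[60:260,100:350,::-1])
E
```

```text
[(np.float64(1.3843606692595138), 1), (np.float64(1.6565104114222255), -1)]
above 4.14 x 0.0448 h 0.1499 [ 0.3 -0.1 -0. ]
down 4.99 x 0.0454 h 0.0457 [-0.5  1.   0.2]
True
off 6.05 x -0.0174 h 0.0464 [4.9 2.6 2.3]
held 6.25 x -0.0174 h 0.0463 [4.  2.4 3.5]
```

View pics/off.png

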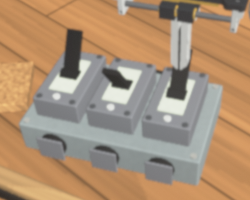

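The stop was met at x = -17.4 mm, against -17 mm predicted. In the picture the lever leans to the handle side and its neighbours are unmoved. Next: lift over, and throw it on.

```bash
python3 - <<'E'
from h import *
robot.move_linear(pt(-.005,.045),velocity=.08)
robot.move_linear(pt(-.005,.10)); robot.move_linear(pt(-.07,.10)); rep("over")
cv2.imwrite("pics/mid.png",robot.grab_frame("scene")[60:260,100:350,::-1])
robot.move_linear(pt(-.07,.045)); rep("down")
print(robot.move_linear(pt(.021,.045),velocity=.06,threshold=20)); rep("on")
robot.pause(.1)
E
```

```text
over 7.71 x -0.0697 h 0.0998 [ 0.8 -0.1 -0.1]
down 8.28 x -0.0694 h 0.0453 [ 0.4 -1.1  0.5]
True
on 9.69 x 0.0176 h 0.0444 [-6.6 -2.7  9.8]
```

The on stop was met at x = +17.6 mm, against +17 mm predicted. Now I'll retreat and check.

```bash
python3 - <<'E'
from h import *
robot.move_linear(pt(-.0,.045),velocity=.08)
robot.move_linear(pt(-.0,.15)); robot.move_linear(pt(-.12,.18)); robot.pause(.2); rep("clear")
a=robot.grab_frame("scene")[80:250,115:330,::-1]; b=robot.grab_frame("top")[145:310,235:435,::-1]
z=lambda i:cv2.resize(i,(390,320),interpolation=cv2.INTER_CUBIC)
cv2.imwrite("pics/end.png",np.hstack([z(a),z(b)]))
E
```

```text
clear 12.18 x -0.1196 h 0.1797 [0.5 0.1 0.5]
```

View pics/end.png

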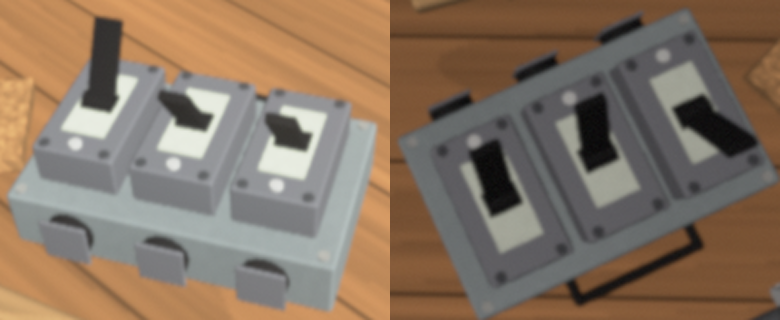

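The picture shows the tripped lever (about (290,135) left, (495,180) right) leaning to the sockets like the live one. The spare lever is still off and the arm is clear.

```bash
python3 -c "
from rig import robot
robot.sign_off()"
```

```text
the job is handed in; nothing more can be done
```

I reset the tripped breaker and handed the job in about 12.2 s into the 32 s limit; `sign_off()` gives no verdict.

- **Locating it:** The tripped breaker is the +y one in the row, at about (0.482, 0.006) with yaw 0.441 rad. The case screws seen in two camera views agreed to about 1 mm.
- **Pushing off:** With the fingers closed, I pushed the lever to its off stop. A 20 N contact stopped the move at x = -17.4 mm, against -17 mm expected.
- **Throwing on:** I then lifted over it and pushed it to its on stop, where contact came at +17.6 mm, against +17 mm expected.
- **Last checks:** The final pictures show the lever leaning to the sockets just like the live one, with the live lever still on and the spare still off. The arm was clear, with the tool force near zero. No check failed or disagreed, but I judged the final lever positions by eye and did not measure their angles.

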